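# Load a toy wagon with four balls from the ball hopper

## Robot

A 6-joint arm with a two-finger parallel gripper is mounted at the origin on the work surface. World frame = base frame: x ahead of the robot, y to its left, z up, the work surface at z = 0. Lengths are in m, angles in rad, forces in N, time in s.
With the tool pointing down it reaches from about 0.325 to 0.775 m from the base axis. Payload 9.3 kg.
Tool frame: the origin (TCP) lies on the centre line of the jaws, within the pads' length; the fingertips stand 22 mm ahead of it and the grasp point (between the pads) lies 3 mm ahead of it; z points along the fingers, y is the line along which they close (so a half turn about z gives the same grasp; the last joint's range is limited). The gripper opens to 85 mm and grips with 20 to 120 N. Pads are 22 mm wide; open, the fingers measure 114 mm over their backs; the gripper's body (76 mm by 85 mm) begins 54 mm behind the grasp point. The pads swing forward as they close: fully open they stand 13 mm farther back than shut.
Start: joints at [-1.28, 0.259, 0.021, 1.334, 0, 1.418], TCP at [0.236, -0.497, 0.253] pointing down, gripper open.
Joint ranges: [-3.04, 3.04], [-0.91, 1.82], [-1.04, 1.36], [-1.92, 1.95], [-1.52, 1.45], [-3.14, 3.14]. Speed limits (rad/s): [2.22, 2.22, 2.79, 3.14, 3.14, 3.14].

## Interface

Orientations are given as a rotation vector (axis times angle).
In Python, from bench import ctrl, get_image, camera_info gives the robot as it stands. The module is installed in compiled form; this text tells all that it offers.
- The arm moves only by the tool drive_tool, never from a script. Its arguments are lists of equal length, an entry for each row: "jaw": the finger opening in m, from 0 to 0.0854; "offset": the shift along the tool's x, y, z in m, a list of three; "rotation": the turn, a rotation vector about the tool's x, y, z in rad, a list of three. A call has 1 to 5 rows; each row shifts and turns the commanded pose from where the row before left it, along the tool's axes as they then stand; what a row does not reach is not made up. A row lasts 1/10 s, in which the tool goes at most 50 mm and 8.59 degrees, less where a joint would pass 70% of its speed; a pose out of reach is approached as far as the arm can. A call with a gripper value outside its range is refused whole. The fingers move at their own pace and stop on an object; "force" is the grip in N (left out, the last holds). Time passes only in rows, so rows that do not move let the fingers close. It gives the time, the measured TCP pose, the force, the opening and the grip force at its end, in the units of the state.
- ctrl.sense(): the state, without advancing time (a new reading comes with each control period).
- get_image(name): name is "scene" or "top" or "wrist"; returns (picture, depth): 400x640x3 uint8, red, green, blue; 400x640 float32, m along the optical axis (not along the pixel's ray), 0 where there is no reading.
- camera_info(name): a dict with "intrinsics" (3x3 intrinsics, pixels), "k1" (the pictures are not rectified: a ray, as slopes to the right and down, at radius r is drawn at 1 + k1 r^2 times it, then the intrinsics apply), "view" (4x4, takes a point from world to camera coordinates). Camera axes: x right, y up, looking along -z (the intrinsics and any distortion apply to the point x, -y, -z); pixel columns grow to the right and rows downward; lengths in m; the calibration is good to about 2 mm. A picture is of the moment at which its call begins: read the wrist's pose just before it. camera_info takes no time and is no camera call; for the wrist camera it gives the pose at the moment of the call.
- ctrl.sign_off(): hands the job in; it is judged then, once.
The state is a dict: "t": time; "joint_positions": joint angles; "joint_vel": joint speeds; "joint_torque": joint torques, N m; "eef_pos": TCP position; "tcp_rot": TCP orientation; "ft_force": force on the tool from outside, world axes, zero at the start; "torque": the same for the moment, N m; "grip_width": finger opening in m; "grip_force": force on a finger pad.
Only numpy, scipy, OpenCV 4.12 (cv2) and the standard library are available. Lean on these libraries where they do the work, as an engineer would, in place of code of your own. Each camera call takes 0.05 s, during which the arm holds its last target. There are 200 camera calls.

## Task

Push the wooden toy wagon in under the two hopper bays farthest from the gate's handle, with its tall headboard still facing out to the robot's side, then draw the gate out just far enough to drop those two bays' four balls into the wagon while the other four stay in the hopper. Then push the gate fully home and leave the loaded wagon standing there; spill no ball on the bench, and do not shift or tip the other things lying about.

Things in the scene. Friction and masses are not known exactly. Their poses are not given: they have to be found in the camera images.
- hopper: Fixed wooden ball hopper with slatted front and back. Origin on the bench under its middle; x away from the robot, y along its four bays, z up. Bays 39 (y) x 40 (x) mm, centred at y = +63, +21, -21, -63 mm, two balls in each. Body: x +-37, y +-95, z 96 to 246 mm, air below. Behind it two 20 mm posts (front faces x = 105, y = +-65 mm) on a 15 mm base plate from x = 100 mm back.
- outlet (a point): Middle of the outlets of the two bays to be emptied, at the gate's underside: hopper (0, +42, 100) mm; hopper's axes. For loading, wagon_center stands best 25 mm nearer the robot in hopper x and level with this point in hopper y (x within -40 to +40 mm of that, y within 24 mm), wagon square to the hopper, headboard to hopper -x.
- track_end (a point): Outer end of the refill track, two level rails (52 mm wide in all, z 250 to 262 mm) jutting out of the hopper's top over the gate handle: hopper (0, -147, 250) mm. It blocks the handle from straight above: reach it with a tool leaning about 35 to 45 degrees out to the hopper's -y side, fingers pointing down and to +y.
- gate (a joint): Draw of the flat bottom gate (top z = 106 mm, 6 mm thick) towards hopper -y, in m: 0 shut against a stop, 0.19 far stop; found at 0 to 0.012. About 2 N friction, stays where left. Its trailing edge is at hopper y = 100 mm minus the draw: bays +63 then +21 open, both clear at 0.096; past 0.12 the third bay's ball sinks in, at about 0.135 it falls. 0.108 is midway.
- gate_handle (a point): On the gate's upright wooden handle, a block 22 mm wide in hopper x, 24 mm in y, z 106 to 166 mm, on the gate's -y end; this point is on its centre line at z = 145 mm, at hopper (0, -130, 145) mm with the gate shut. Hopper's axes. Grasp it across hopper x.
- wagon_center (a point): Loose wooden wagon, about 350 g; this point is mid-bed, 60 mm above the bench. Its x runs from headboard to tail, z up. Box 200 (x) x 140 mm outside, walls 8 mm, floor top z = 38, sides and tail to z = 85 mm, headboard to 118 mm (too tall to go under the hopper). The 44 mm wheels, 162 mm wide overall, do not turn: it slides on the bench.
- headboard (a point): Middle of the wagon's headboard (12 mm thick in wagon x, 140 mm wide), at z = 95 mm, 94 mm from wagon_center towards wagon -x; grasp it from above, across wagon x, one finger inside the wagon. Same axes as wagon_center.
- ball1_center (a point): Centre of a white-painted wooden ball, 36 mm, 16 g; starts in the hopper bay at y = +63 mm, lower of two.
- ball2_center (a point): Centre of a white-painted wooden ball, 36 mm, 16 g; starts in the hopper bay at y = +63 mm, upper of two.
- ball3_center (a point): Centre of a white-painted wooden ball, 36 mm, 16 g; starts in the hopper bay at y = +21 mm, lower of two.
- ball4_center (a point): Centre of a white-painted wooden ball, 36 mm, 16 g; starts in the hopper bay at y = +21 mm, upper of two.
- ball5_center (a point): Centre of a white-painted wooden ball, 36 mm, 16 g; starts in the hopper bay at y = -21 mm, lower of two.
- ball6_center (a point): Centre of a white-painted wooden ball, 36 mm, 16 g; starts in the hopper bay at y = -21 mm, upper of two.
- ball7_center (a point): Centre of a white-painted wooden ball, 36 mm, 16 g; starts in the hopper bay at y = -63 mm, lower of two.
- ball8_center (a point): Centre of a white-painted wooden ball, 36 mm, 16 g; starts in the hopper bay at y = -63 mm, upper of two.
- skittle: Bystander: turned wooden skittle, 40 mm thick, 110 mm tall, standing beside the hopper's +y end, towards its stand; origin under its middle.
- horse: Bystander: white toy horse on a base 120 mm long in its x and 60 mm wide, 120 mm tall; origin under its middle.
- paintpot: Bystander: small steel paint tin, 60 mm across, 62 mm tall; origin under its middle.
- wheels: Bystander: two wooden toy wheels stacked flat, 68 mm across, 46 mm tall; origin under their middle.
- mallet: Bystander: wooden mallet lying down, 183 mm long in its x, 40 mm high; origin on the bench near the middle of its length.
Not all that is in view belongs to the job. Leave any yellow look-alike of the part that bears wagon_center alone.

How it is judged:
On the way, in this order (a step that is already met when the one before it is completed fails the run):
1. the wagon stands on its wheels under the two bays farthest from the handle, gate not yet opened (x of wagon_center in the frame of hopper between -0.065 and 0.015 m and y of wagon_center in the frame of hopper between 0.018 and 0.066 m and x of headboard in the frame of hopper below -0.06 m and height (world z) of wagon_center below 0.066 m and angle between wagon_center's own z axis and vertical below 0.08 rad and value of joint gate below 0.03 m), for 0.2 s.
2. the gate is partly open, the four balls of those two bays are in the wagon and the other four in the hopper (x of ball1_center in the frame of wagon_center between -0.095 and 0.095 m and y of ball1_center in the frame of wagon_center between -0.066 and 0.066 m and z of ball1_center in the frame of wagon_center between -0.03 and 0.05 m and x of ball2_center in the frame of wagon_center between -0.095 and 0.095 m and y of ball2_center in the frame of wagon_center between -0.066 and 0.066 m and z of ball2_center in the frame of wagon_center between -0.03 and 0.05 m and x of ball3_center in the frame of wagon_center between -0.095 and 0.095 m and y of ball3_center in the frame of wagon_center between -0.066 and 0.066 m and z of ball3_center in the frame of wagon_center between -0.03 and 0.05 m and x of ball4_center in the frame of wagon_center between -0.095 and 0.095 m and y of ball4_center in the frame of wagon_center between -0.066 and 0.066 m and z of ball4_center in the frame of wagon_center between -0.03 and 0.05 m and z of each of ball5_center, ball6_center, ball7_center, ball8_center in the frame of hopper above 0.118 m and x of wagon_center in the frame of hopper between -0.065 and 0.015 m and y of wagon_center in the frame of hopper between 0.018 and 0.066 m and x of headboard in the frame of hopper below -0.06 m and height (world z) of wagon_center below 0.066 m and angle between wagon_center's own z axis and vertical below 0.08 rad and value of joint gate above 0.06 m), for 0.2 s.
At the end, for the whole second after the job is handed in: Balls 1 to 4 lie in the wagon, balls 5 to 8 are still in the hopper, the gate is shut (less than 6 mm open) and still, and the wagon stands on its wheels under the two bays (wagon_center at hopper x -65 to 15 mm, y 18 to 66 mm) with its headboard on the robot side (hopper x below -60 mm), released (x of ball1_center in the frame of wagon_center between -0.095 and 0.095 m and y of ball1_center in the frame of wagon_center between -0.066 and 0.066 m and z of ball1_center in the frame of wagon_center between -0.03 and 0.05 m and x of ball2_center in the frame of wagon_center between -0.095 and 0.095 m and y of ball2_center in the frame of wagon_center between -0.066 and 0.066 m and z of ball2_center in the frame of wagon_center between -0.03 and 0.05 m and x of ball3_center in the frame of wagon_center between -0.095 and 0.095 m and y of ball3_center in the frame of wagon_center between -0.066 and 0.066 m and z of ball3_center in the frame of wagon_center between -0.03 and 0.05 m and x of ball4_center in the frame of wagon_center between -0.095 and 0.095 m and y of ball4_center in the frame of wagon_center between -0.066 and 0.066 m and z of ball4_center in the frame of wagon_center between -0.03 and 0.05 m and z of each of ball5_center, ball6_center, ball7_center, ball8_center in the frame of hopper above 0.118 m and x of wagon_center in the frame of hopper between -0.065 and 0.015 m and y of wagon_center in the frame of hopper between 0.018 and 0.066 m and x of headboard in the frame of hopper below -0.06 m and height (world z) of wagon_center below 0.066 m and angle between wagon_center's own z axis and vertical below 0.08 rad and value of joint gate below 0.006 m and velocity of joint gate below 0.01 m/s); the robot touches nothing.
It fails at once if a ball falls on the bench (height (world z) of any of ball1_center, ball2_center, ball3_center, ball4_center, ball5_center, ball6_center, ball7_center, ball8_center below 0.03 m).
It fails at once if a bystander is shifted by more than 25 mm or tipped (distance of any of skittle, horse, paintpot, wheels, mallet from where it was at the start of the episode above 0.025 m or angle between any of skittle, horse, paintpot, wheels, mallet's own z axis and vertical above 0.3 rad).
It also fails if it takes over 58 s, if anything falls off the work surface, if the arm or the gripper's body presses on something with over 40 N, if the wrist force passes 120 N, or if a joint passes its speed limit or range.

## Working session

There is one attempt and no reset: what is moved stays moved. The work goes in short steps, Python scripts to look and compute and a tool call to move; the robot and the scene stay as the last step left them, time stands still between calls to the robot, and variables do not carry over. Pictures are saved under pics/ and viewed, at most 10 in all, crops included, and the job is handed in when it is done.

Besides the shell and the picture viewer there is one more tool, called after ">>>" as name(argument=value, ...) on one line, values as JSON. drive_tool: Moves the arm, as the interface text tells. Its arguments: {"type":"object","properties":{"jaw":{"type":"array","items":{"type":"number"}},"offset":{"type":"array","items":{"type":"array","items":{"type":"number"}}},"rotation":{"type":"array","items":{"type":"array","items":{"type":"number"}}},"force":{"type":"number"}},"required":["jaw","offset","rotation"]}

```bash
mkdir -p pics
cat > h.py <<'E'
import numpy as np, cv2
from scipy.spatial.transform import Rotation as R
from bench import ctrl, get_image, camera_info
def world(name,d,info=None):
    """per-pixel world points from depth"""
    c=info or camera_info(name);K=np.array(c['intrinsics']);V=np.linalg.inv(np.array(c['view']))
    h,w=d.shape;u,v=np.meshgrid(np.arange(w),np.arange(h))
    p=cv2.undistortPoints(np.stack([u,v],-1).reshape(-1,1,2).astype(np.float64),K,np.array([c['k1'],0,0,0,0.])).reshape(h,w,2)
    P=np.stack([p[...,0]*d,-p[...,1]*d,-d,np.ones_like(d)],-1)
    return (P@V.T)[...,:3]
def save(n,im): cv2.imwrite('pics/'+n+'.png',im[...,::-1])
E
python3 - <<'E'
from h import *
for n in('scene','top'):
    im,d=get_image(n);save(n+'0',im);np.save(n+'.npy',d);np.save(n+'im.npy',im)
    c=camera_info(n);print(n,np.round(c['view'],3).tolist(),c['k1'],c['intrinsics'],(d>0).mean())
s=ctrl.sense();print(s['t'],s['eef_pos'],s['tcp_rot'],R.from_rotvec(s['tcp_rot']).as_matrix().round(3))
E
```

```text
scene [[0.067, 0.998, -0.002, -0.016], [-0.63, 0.043, 0.775, 0.19], [0.773, -0.051, 0.632, -1.834], [0.0, 0.0, 0.0, 1.0]] -0.08330296394605906 [[414.54260607   0.         322.00222829]
 [  0.         414.54260607 199.44125102]
 [  0.           0.           1.        ]] 0.99604296875
top [[0.009, -1.0, -0.018, -0.023], [0.994, 0.007, 0.111, -0.513], [-0.11, -0.019, 0.994, -1.126], [0.0, 0.0, 0.0, 1.0]] 0.00291251379203777 [[381.56555844   0.         316.14541578]
 [  0.         381.56555844 204.79405281]
 [  0.           0.           1.        ]] 0.996078125
0.1 [ 0.2360802  -0.49649934  0.25273915] [-3.06339727e+00 -6.91173121e-01  1.55208004e-04] [[ 0.903  0.429 -0.   ]
 [ 0.429 -0.903  0.001]
 [ 0.    -0.001 -1.   ]]
```

View pics/scene0.png

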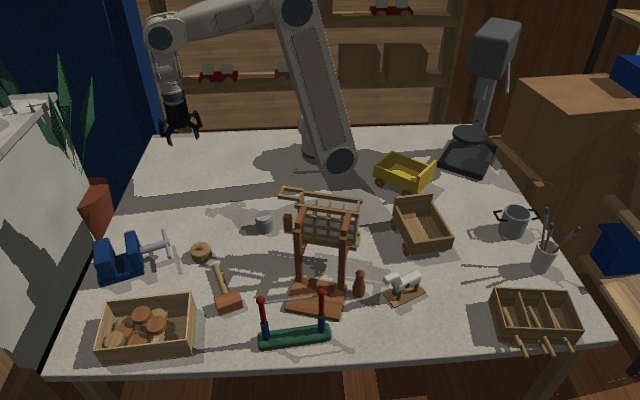

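View pics/top0.png

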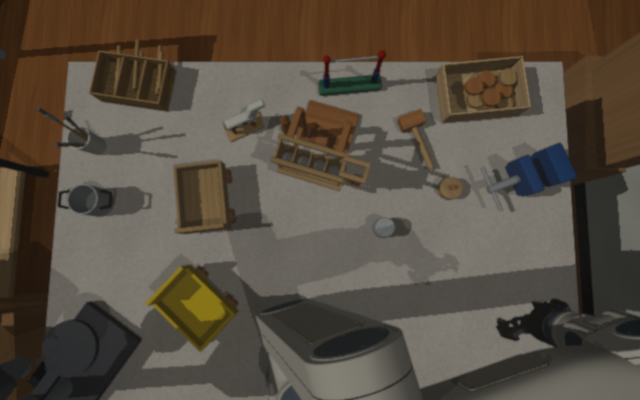

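The scene view shows the wagon (410,225) with its headboard on the robot's side, beside the hopper (325,225). In the top view the wagon is at (202,197), the hopper at (310,160), its track end at (365,172), the tin at (385,228), the horse at (243,120) and the skittle at (284,125). Next I measure them with the depth images.

Run:
```python
from h import *
d=np.load('top.npy');im=np.load('topim.npy');P=world('top',d)
ds=np.load('scene.npy');Ps=world('scene',ds)
def box(m,P,name):
    p=P[m];r=cv2.minAreaRect((p[:,:2]*1000).astype(np.float32));print(name,m.sum(),np.round(r[0]),np.round(r[1]),round(r[2],1),'z',np.percentile(p[:,2],[2,50,98]).round(3))
def win(u0,u1,v0,v1,zl,zh,P=P):
    m=np.zeros(P.shape[:2],bool);m[v0:v1,u0:u1]=1
    return m&(P[...,2]>zl)&(P[...,2]<zh)
box(win(160,245,150,250,.07,.13),P,'wagon rims')
box(win(160,245,150,250,.10,.13),P,'headboard')
box(win(160,245,150,250,.06,.095),P,'wagon sides')
box(win(160,245,150,250,.03,.045),P,'wagon floor')
box(win(260,380,125,200,.225,.275),P,'hopper top')
box(win(300,380,125,200,.251,.275),P,'track')
box(win(260,380,90,200,.012,.03),P,'base')
box(win(260,380,120,210,.13,.18),P,'handle')
for n,w in dict(skittle=(272,296,105,140,.05,.13),horse=(215,270,95,145,.012,.14),pot=(365,415,210,245,.05,.08),wheels=(430,470,170,205,.03,.06),mallet=(390,440,105,175,.015,.06),yellow=(140,245,255,355,.05,.14)).items(): box(win(*w),P,n)
# scene cam
box(win(380,460,180,265,.10,.13,Ps),Ps,'s headboard')
box(win(380,460,180,265,.07,.13,Ps),Ps,'s wagon')
box(win(270,370,180,260,.225,.275,Ps),Ps,'s hopper top')
box(win(265,300,205,240,.11,.17,Ps),Ps,'s handle')
```

```text
wagon rims 994 [531. 318.] [201. 142.] 7.3 z [0.071 0.085 0.121]
headboard 248 [438. 306.] [ 12. 140.] 7.4 z [0.101 0.117 0.121]
wagon sides 913 [531. 318.] [201. 142.] 7.3 z [0.061 0.082 0.089]
wagon floor 2322 [531. 309.] [199. 146.] 7.3 z [0.033 0.038 0.043]
hopper top 1620 [639. -43.] [242. 151.] 73.4 z [0.231 0.246 0.264]
track 371 [ 576. -116.] [66. 52.] 73.2 z [0.253 0.261 0.265]
base 1700 [822. -15.] [298. 214.] 73.4 z [0.012 0.015 0.024]
handle 817 [647. -47.] [227. 147.] 73.6 z [0.13  0.167 0.178]
skittle 112 [756.  74.] [27. 29.] 52.7 z [0.051 0.096 0.107]
horse 576 [771. 195.] [ 42. 138.] 23.1 z [0.015 0.077 0.123]
pot 307 [ 448. -220.] [54. 56.] 90.0 z [0.051 0.062 0.065]
wheels 399 [ 570. -425.] [67. 65.] 75.0 z [0.031 0.036 0.047]
mallet 704 [ 717. -337.] [183.  75.] 21.6 z [0.019 0.034 0.043]
yellow 1557 [216. 324.] [200. 142.] 48.1 z [0.052 0.084 0.12 ]
s headboard 222 [407. 297.] [102. 141.] 14.7 z [0.101 0.112 0.12 ]
s wagon 1052 [467. 317.] [353. 161.] 1.8 z [0.071 0.083 0.118]
s hopper top 1343 [645. -44.] [239. 165.] 73.2 z [0.226 0.244 0.262]
s handle 151 [ 576. -130.] [26. 27.] 61.4 z [0.111 0.145 0.167]
```

>>> drive_tool(jaw=[0.085,0.085,0.085,0.085,0.085], offset=[[0.031,-0.0375,0],[0.031,-0.0375,0],[0.031,-0.0375,0],[0.031,-0.0375,0],[0.031,-0.0375,0]], rotation=[[0,0,0],[0,0,0],[0,0,0],[0,0,0],[0,0,0]])

```text
t: 0.6
eef_pos: [0.2955, -0.2589, 0.253]
tcp_rot: [-3.064, -0.69, -0.0]
ft_force: [0.8, -0.7, 0.2]
grip_width: 0.085
grip_force: 0.0
```

>>> drive_tool(jaw=[0.085,0.085,0.085,0.085,0.085], offset=[[0.031,-0.0375,0],[0.031,-0.0375,0],[0.031,-0.0375,0],[0.031,-0.0375,0],[0.031,-0.0375,0]], rotation=[[0,0,0],[0,0,0],[0,0,0],[0,0,0],[0,0,0]])

```text
t: 1.1
eef_pos: [0.3549, -0.023, 0.2534]
tcp_rot: [3.064, 0.691, 0.001]
ft_force: [0.8, -1.4, -0.2]
grip_width: 0.0848
grip_force: 0.0
```

>>> drive_tool(jaw=[0.085,0.085,0.085,0.085,0.085], offset=[[0.031,-0.0375,0],[0.031,-0.0375,0],[0.031,-0.0375,0],[0.031,-0.0375,0],[0.031,-0.0375,0]], rotation=[[0,0,0],[0,0,0],[0,0,0],[0,0,0],[0,0,0]])

```text
t: 1.6
eef_pos: [0.4144, 0.2132, 0.2532]
tcp_rot: [3.064, 0.692, -0.0]
ft_force: [0.5, -0.8, -0.6]
grip_width: 0.0849
grip_force: 0.0
```

>>> drive_tool(jaw=[0.085,0.085,0.085,0.085,0.085], offset=[[0,0,0],[0,0,0],[0,0,0],[0,0,0],[0,0,0]], rotation=[[0,0,-0.14],[0,0,-0.14],[0,0,-0.14],[0,0,-0.14],[0,0,-0.14]])

```text
t: 2.1
eef_pos: [0.4144, 0.211, 0.2529]
tcp_rot: [-2.636, -1.708, 0.001]
ft_force: [0.5, 0.0, 0.4]
grip_width: 0.085
grip_force: 0.0
```

>>> drive_tool(jaw=[0.085,0.085,0.085,0.085,0.085], offset=[[0,0,0],[0,0,0],[0,0,0],[0,0,0],[0,0,0]], rotation=[[0,0,-0.14],[0,0,-0.14],[0,0,-0.14],[0,0,-0.14],[0,0,0]])

```text
t: 2.6
eef_pos: [0.4144, 0.2109, 0.253]
tcp_rot: [-2.066, -2.366, 0.001]
ft_force: [-0.1, -0.7, -0.2]
grip_width: 0.0851
grip_force: 0.0
```

```bash
cat >> h.py <<'E'
H=np.array([.609,-.007]);th=np.deg2rad(-16.6);HX=np.array([np.cos(th),np.sin(th)]);HY=np.array([-np.sin(th),np.cos(th)])
def hw(x,y,z): return np.r_[H+x*HX+y*HY,z]
def wh(p): q=np.asarray(p)[:2]-H; return np.array([q@HX,q@HY])
def tool(target,az=None):
    """shift in tool axes to reach a world point; az: wanted azimuth of tool x"""
    s=ctrl.sense();M=R.from_rotvec(s['tcp_rot']).as_matrix();a=np.rad2deg(np.arctan2(M[1,0],M[0,0]))
    print('t %.1f'%s['t'],'tcp',np.round(s['eef_pos'],4),'x az %.2f'%a,'tilt',M[:,2].round(3),'F',np.round(s['ft_force'],1),'grip',round(s['grip_width'],4),round(s['grip_force'],1))
    print('shift in tool axes',np.round(M.T@(np.asarray(target)-s['eef_pos']),4), '' if az is None else 'rz %.3f'%np.deg2rad(a-az))
E
python3 - <<'E'
from h import *
tool([.438,.306,.098],97.35)
E
```

```text
t 2.6 tcp [0.4144 0.2109 0.253 ] x az 97.74 tilt [-0.001 -0.    -1.   ] F [-0.1 -0.7 -0.2] grip 0.0851 0.0
shift in tool axes [0.0911 0.0362 0.155 ] rz 0.007
```

>>> drive_tool(jaw=[0.085,0.085,0.085,0.085,0.085], offset=[[0.0455,0.018,0],[0.0455,0.018,0],[0,0,0.04],[0,0,0.04],[0,0,0.04]], rotation=[[0,0,0.007],[0,0,0],[0,0,0],[0,0,0],[0,0,0]])

```text
t: 3.1
eef_pos: [0.4383, 0.3062, 0.1317]
tcp_rot: [2.082, 2.353, 0.0]
ft_force: [-0.5, -0.0, 0.0]
grip_width: 0.085
grip_force: 0.0
```

>>> drive_tool(jaw=[0.085,0.085,0.008,0.008,0.008], offset=[[0,0,0.035],[0,0,0],[0,0,0],[0,0,0],[0,0,0]], rotation=[[0,0,0],[0,0,0],[0,0,0],[0,0,0],[0,0,0]], force=40)

```text
t: 3.6
eef_pos: [0.4395, 0.3063, 0.1002]
tcp_rot: [2.077, 2.355, 0.005]
ft_force: [0.2, -0.0, -0.4]
grip_width: 0.0435
grip_force: 0.0
```

>>> drive_tool(jaw=[0.008,0.008,0.008,0.008,0.008], offset=[[0,0,0],[0,0,0],[0,0,0],[0,0,0],[0,0,0]], rotation=[[0,0,0],[0,0,0],[0,0,0],[0,0,0],[0,0,0]])

```text
t: 4.1
eef_pos: [0.4388, 0.306, 0.0991]
tcp_rot: [2.077, 2.356, 0.002]
ft_force: [-2.0, 0.1, 6.4]
grip_width: 0.0113
grip_force: 43.4
```

Run:
```python
from h import *
# staging: wagon square, centre at hopper (-165, 42); headboard 94 further
tool(np.r_[hw(-.165-.094,.042,0)[:2],.098],73.4)
print(wh(ctrl.sense()['eef_pos']))
```

```text
t 4.1 tcp [0.4388 0.306  0.0991] x az 97.21 tilt [ 0.001  0.001 -1.   ] F [-2.   0.1  6.4] grip 0.0113 43.4
shift in tool axes [-0.1889 -0.0904  0.0009] rz 0.416
[-0.25252955  0.25129699]
```

>>> drive_tool(jaw=[0.008,0.008,0.008,0.008,0.008], offset=[[-0.01,-0.005,0],[-0.02,-0.009,0],[-0.02,-0.009,0],[-0.02,-0.009,0],[-0.02,-0.009,0]], rotation=[[0,0,0],[0,0,0],[0,0,0],[0,0,0],[0,0,0]], force=80)

```text
t: 4.6
eef_pos: [0.4097, 0.2111, 0.099]
tcp_rot: [2.076, 2.357, 0.005]
ft_force: [2.8, 3.5, 4.6]
grip_width: 0.0109
grip_force: 78.5
```

>>> drive_tool(jaw=[0.008,0.008,0.008,0.008,0.008], offset=[[-0.02,-0.01,0],[-0.02,-0.01,0],[-0.02,-0.01,0],[-0.02,-0.01,0],[-0.02,-0.009,0]], rotation=[[0,0,0],[0,0,0],[0,0,0],[0,0,0],[0,0,0]])

```text
t: 5.1
eef_pos: [0.3735, 0.1056, 0.099]
tcp_rot: [2.076, 2.357, 0.005]
ft_force: [2.8, 4.8, 6.0]
grip_width: 0.0109
grip_force: 78.6
```

>>> drive_tool(jaw=[0.008,0.008,0.008,0.008,0.008], offset=[[0,0,0],[0,0,0],[0,0,0],[0,0,0],[0,0,0]], rotation=[[0,0,0.06],[0,0,0.06],[0,0,0.06],[0,0,0.06],[0,0,0.06]])

```text
t: 5.6
eef_pos: [0.374, 0.106, 0.099]
tcp_rot: [2.407, 2.017, 0.004]
ft_force: [3.0, 2.5, 5.9]
grip_width: 0.0111
grip_force: 78.6
```

>>> drive_tool(jaw=[0.008,0.008,0.008,0.008,0.008], offset=[[0,0,0],[0,0,0],[0,0,0],[0,0,0],[0,0,0]], rotation=[[0,0,0.06],[0,0,0.056],[0,0,0],[0,0,0],[0,0,0]])

```text
t: 6.1
eef_pos: [0.3739, 0.1059, 0.099]
tcp_rot: [2.518, 1.876, 0.004]
ft_force: [2.5, 1.7, 6.7]
grip_width: 0.0114
grip_force: 78.7
```

Run:
```python
from h import *
tool(np.r_[hw(-.119,.042,0)[:2],.0985],73.4)
print(wh(ctrl.sense()['eef_pos']))
c=camera_info('top');im,d=get_image('top');P=world('top',d,c);save('top1',im)
Q=np.stack([(P[...,:2]-H)@HX,(P[...,:2]-H)@HY],-1)
m=(P[...,2]>.06)&(P[...,2]<.09)&(Q[...,0]<-.04)&(Q[...,0]>-.3)&(abs(Q[...,1]-.04)<.11)
r=cv2.minAreaRect((Q[m]*1000).astype(np.float32));print(m.sum(),r)
```

```text
t 6.1 tcp [0.3739 0.1059 0.099 ] x az 73.36 tilt [ 0.003  0.    -1.   ] F [2.5 1.7 6.7] grip 0.0114 78.7
shift in tool axes [0.0011 0.1385 0.0009] rz -0.001
[-0.25754192  0.04103889]
597 ((-159.24903869628906, 41.68054962158203), (140.55740356445312, 194.782958984375), 89.76512908935547)
```

View pics/top1.png

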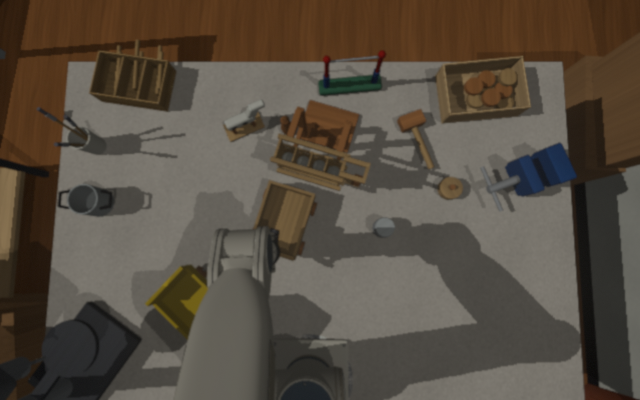

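The wagon is gripped and square in front of the hopper, around (290,215), and the bystanders have not moved. Now I push it in.

>>> drive_tool(jaw=[0.008,0.008,0.008,0.008,0.008], offset=[[0,0.015,0],[0,0.015,0],[0,0.015,0],[0,0.015,0],[0,0.015,0]], rotation=[[0,0,0],[0,0,0],[0,0,0],[0,0,0],[0,0,0]])

```text
t: 6.65
eef_pos: [0.4429, 0.0849, 0.0991]
tcp_rot: [-2.516, -1.876, 0.003]
ft_force: [-15.5, 5.3, 23.2]
grip_width: 0.0111
grip_force: 81.3
```

>>> drive_tool(jaw=[0.008,0.008,0.008,0.008,0.008], offset=[[0,0.015,0],[0,0.015,0],[0,0.015,0],[0.001,0.015,0],[0,0,0]], rotation=[[0,0,0],[0,0,0],[0,0,0],[0,0,0],[0,0,0]])

```text
t: 7.15
eef_pos: [0.5037, 0.0679, 0.0991]
tcp_rot: [2.519, 1.876, 0.002]
ft_force: [0.9, -0.2, 8.6]
grip_width: 0.011
grip_force: 79.3
```

>>> drive_tool(jaw=[0.03,0.05,0.06,0.06,0.06], offset=[[0,0,0],[0,0,0],[0,0,0],[0,0,0],[0,0,0]], rotation=[[0,0,0],[0,0,0],[0,0,0],[0,0,0],[0,0,0]])

```text
t: 7.65
eef_pos: [0.5026, 0.0684, 0.0982]
tcp_rot: [-2.519, -1.877, 0.0]
ft_force: [-0.2, 0.0, 0.1]
grip_width: 0.0598
grip_force: 0.0
```

Run:
```python
from h import *
tool(np.r_[hw(-.119,.042,0)[:2],.0985],73.4)
s=ctrl.sense();print(wh(s['eef_pos']),np.round(s['joint_positions'],3))
```

```text
t 7.7 tcp [0.5026 0.0684 0.0982] x az 73.38 tilt [-0. -0. -1.] F [-0.2  0.   0.1] grip 0.0598 0.0
shift in tool axes [ 0.0002  0.0045 -0.0003] rz -0.000
[-0.12347628  0.0418449 ] [-0.03   0.285 -0.36   0.926 -0.     1.83 ]
```

>>> drive_tool(jaw=[0.06,0.06,0.06,0.06,0.06], offset=[[0,0,-0.02],[0,0,-0.03],[0,0,-0.04],[0,0,-0.04],[0,0,-0.04]], rotation=[[0,0,0],[0,0,0],[0,0,0],[0,0,0],[0,0,0]])

```text
t: 8.15
eef_pos: [0.5024, 0.0684, 0.2699]
tcp_rot: [-2.519, -1.877, 0.0]
ft_force: [0.2, 0.2, 0.3]
grip_width: 0.06
grip_force: 0.0
```

>>> drive_tool(jaw=[0.06,0.06,0.06,0.06,0.06], offset=[[-0.045,-0.005,0],[-0.045,-0.005,0],[-0.045,-0.005,0],[-0.045,-0.005,0],[-0.045,0,0]], rotation=[[0,0,0],[0,0,0],[0,0,0],[0,0,0],[0,0,0]])

```text
t: 8.65
eef_pos: [0.418, -0.1426, 0.2685]
tcp_rot: [2.518, 1.878, 0.0]
ft_force: [1.5, -0.1, 0.9]
grip_width: 0.0601
grip_force: 0.0
```

>>> drive_tool(jaw=[0.06,0.06,0.06,0.06,0.06], offset=[[-0.045,0,0],[0,0,0],[0,0,0],[0,0,0],[0,0,0]], rotation=[[0,0,0],[0,0.14,0],[0,0.14,0],[0,0.14,0],[0,0.14,0]])

```text
t: 9.15
eef_pos: [0.4066, -0.1851, 0.2691]
tcp_rot: [-2.194, -1.634, -0.639]
ft_force: [-0.9, 0.4, -1.2]
grip_width: 0.0599
grip_force: 0.0
```

>>> drive_tool(jaw=[0.07,0.07], offset=[[0,0,0],[0,0,0]], rotation=[[0,0.14,0],[0,0,0]])

```text
t: 9.35
eef_pos: [0.4059, -0.1864, 0.2662]
tcp_rot: [-2.099, -1.556, -0.769]
ft_force: [-0.7, -1.2, 0.1]
grip_width: 0.0701
grip_force: 0.0
```

Run:
```python
from h import *
z=np.r_[HY*np.sin(.7),-np.cos(.7)]
tool(hw(0,-.130,.145)-z*.123)
s=ctrl.sense();print(wh(s['eef_pos']),np.round(s['joint_positions'],3))
print('want z',z)
c=camera_info('scene');im,d=get_image('scene');P=world('scene',d,c);save('scene1',im)
Q=np.stack([(P[...,:2]-H)@HX,(P[...,:2]-H)@HY,P[...,2]],-1)
m=np.zeros(d.shape,bool);m[180:250,260:320]=1
m&=(Q[...,2]>.115)&(Q[...,2]<.162)&(abs(Q[...,0])<.03)&(Q[...,1]<-.105)&(Q[...,1]>-.17)
print(m.sum(),np.percentile(Q[m],[2,10,50,90,98],axis=0).round(4))
mw=(abs(Q[...,2]-.085)<.006)&(abs(Q[...,1]-.04)<.12)&(abs(Q[...,0])<.25)&(Q[...,0]<.09)
r=cv2.minAreaRect((Q[mw][:,:2]*1000).astype(np.float32));print('wagon',mw.sum(),r)
```

```text
t 9.3 tcp [ 0.4059 -0.1864  0.2662] x az 72.98 tilt [ 0.185  0.622 -0.761] F [-0.7 -1.2  0.1] grip 0.0701 0.0
shift in tool axes [-0.0011  0.1434  0.0339] 
[-0.14335217 -0.22991487] [-0.953  0.285 -0.106  1.663  0.536  0.778]
want z [ 0.1840455   0.61736835 -0.76484219]
99 [[-0.0067 -0.1379  0.1166]
 [ 0.0022 -0.1357  0.1202]
 [ 0.0112 -0.1247  0.1394]
 [ 0.0131 -0.1164  0.1589]
 [ 0.0147 -0.1155  0.1611]]
wagon 298 ((-20.194610595703125, 43.84789276123047), (138.0743408203125, 196.40402221679688), 89.67256164550781)
```

View pics/scene1.png

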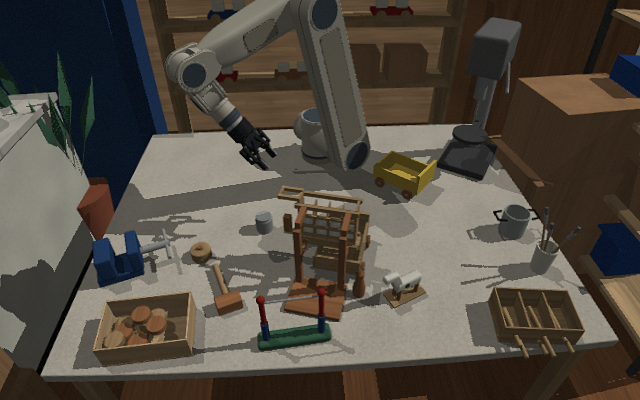

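The wagon now stands under the hopper's far bays, around (340,255), next to the skittle, which has not moved. The handle is at (288,222) and looks nearly shut. I move in to grasp it.

>>> drive_tool(jaw=[0.07,0.07,0.07,0.07,0.07], offset=[[0,0.03,0],[0,0.04,0],[0,0.04,0],[0,0.035,0],[0,0,0.034]], rotation=[[0,0,0],[0,0,0],[0,0,0],[0,0,0],[0,0,0]])

```text
t: 9.9
eef_pos: [0.5562, -0.2074, 0.2444]
tcp_rot: [-2.106, -1.575, -0.768]
ft_force: [0.3, 0.2, -0.8]
grip_width: 0.0701
grip_force: 0.0
```

>>> drive_tool(jaw=[0.07,0.07,0.07,0.07,0.07], offset=[[0,0,0.03],[0,0,0.03],[0,0,0.02],[0,0,0],[0,0,0]], rotation=[[0,0,0],[0,0,0],[0,0,0],[0,0,0],[0,0,0]])

```text
t: 10.4
eef_pos: [0.5666, -0.1551, 0.1824]
tcp_rot: [-2.1, -1.569, -0.766]
ft_force: [-0.2, -0.5, -0.9]
grip_width: 0.0704
grip_force: 0.0
```

Run:
```python
from h import *
z=np.r_[HY*np.sin(.7),-np.cos(.7)]
tool(hw(.002,-.128,.145)-z*.003)
c=camera_info('wrist');im,d=get_image('wrist');save('wrist1',im);P=world('wrist',d,c)
Q=np.stack([(P[...,:2]-H)@HX,(P[...,:2]-H)@HY,P[...,2]],-1)
m=(abs(Q[...,2]-.166)<.003)&(abs(Q[...,0])<.03)&(Q[...,1]<-.1)&(Q[...,1]>-.17)
print(m.sum(),cv2.minAreaRect((Q[m][:,:2]*1000).astype(np.float32)) if m.sum()>4 else 0)
```

```text
t 10.4 tcp [ 0.5666 -0.1551  0.1824] x az 73.56 tilt [ 0.184  0.616 -0.766] F [-0.2 -0.5 -0.9] grip 0.0704 0.0
shift in tool axes [-0.0041  0.0003  0.0424] 
2046 ((-1.2825727462768555, -130.65371704101562), (23.348718643188477, 21.179439544677734), 89.91786193847656)
```

View pics/wrist1.png

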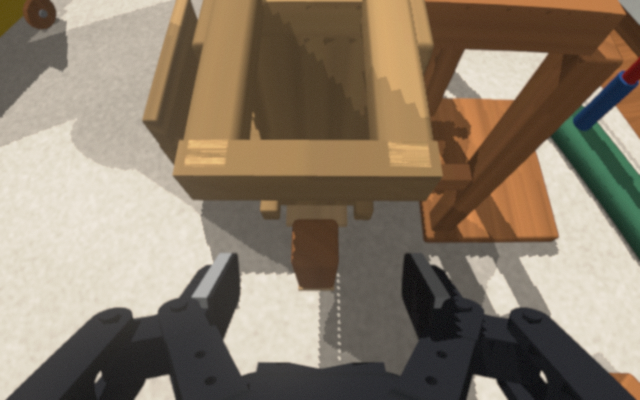

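The handle (315,255) is centred between the fingers. I advance, then close on it.

>>> drive_tool(jaw=[0.07,0.07,0.07,0.018,0.018], offset=[[-0.006,-0.002,0.01],[0,0,0.016],[0,0,0.015],[0,0,0],[0,0,0]], rotation=[[0,0,0],[0,0,0],[0,0,0],[0,0,0],[0,0,0]], force=60)

```text
t: 10.95
eef_pos: [0.5706, -0.1347, 0.146]
tcp_rot: [-2.1, -1.565, -0.766]
ft_force: [1.0, -0.7, 0.2]
grip_width: 0.0418
grip_force: 0.0
```

>>> drive_tool(jaw=[0.018,0.018,0.018,0.018,0.018], offset=[[0,0,0],[0,0,0],[0,0,0],[0,0,0],[0,0,0]], rotation=[[0,0,0],[0,0,0],[0,0,0],[0,0,0],[0,0,0]])

```text
t: 11.45
eef_pos: [0.57, -0.1345, 0.1466]
tcp_rot: [-2.101, -1.564, -0.766]
ft_force: [-5.8, 0.6, 4.0]
grip_width: 0.0214
grip_force: 59.1
```

Run:
```python
from h import *
s=ctrl.sense();p=s['eef_pos'];tool(np.r_[p[:2]-HY*.105,p[2]]);print(wh(p))
```

```text
t 11.4 tcp [ 0.57   -0.1345  0.1466] x az 73.31 tilt [ 0.184  0.617 -0.765] F [-5.8  0.6  4. ] grip 0.0214 59.1
shift in tool axes [-0.0803  0.0001 -0.0676] 
[-0.00093378 -0.13328574]
```

>>> drive_tool(jaw=[0.018,0.018,0.018,0.018,0.018], offset=[[-0.012,0,-0.0101],[-0.012,0,-0.0101],[-0.012,0,-0.0101],[-0.012,0,-0.0101],[-0.012,0,-0.0101]], rotation=[[0,0,0],[0,0,0],[0,0,0],[0,0,0],[0,0,0]])

```text
t: 11.95
eef_pos: [0.5474, -0.2095, 0.1465]
tcp_rot: [-2.099, -1.563, -0.766]
ft_force: [-5.2, 4.5, 3.0]
grip_width: 0.0211
grip_force: 60.1
```

>>> drive_tool(jaw=[0.018,0.018,0.018,0.018,0.018], offset=[[-0.012,0,-0.0101],[-0.0083,0,-0.007],[0,0,0],[0,0,0],[0,0,0]], rotation=[[0,0,0],[0,0,0],[0,0,0],[0,0,0],[0,0,0]])

```text
t: 12.45
eef_pos: [0.5397, -0.2354, 0.1466]
tcp_rot: [-2.101, -1.564, -0.765]
ft_force: [-9.1, -0.1, 4.7]
grip_width: 0.0213
grip_force: 60.7
```

>>> drive_tool(jaw=[0.018,0.018,0.018,0.018,0.018], offset=[[0,0,0],[0,0,0],[0,0,0],[0,0,0],[0,0,0]], rotation=[[0,0,0],[0,0,0],[0,0,0],[0,0,0],[0,0,0]])

```text
t: 12.95
eef_pos: [0.5397, -0.2352, 0.1466]
tcp_rot: [-2.101, -1.564, -0.765]
ft_force: [-7.2, -0.3, 4.7]
grip_width: 0.0213
grip_force: 60.7
```

Run:
```python
from h import *
s=ctrl.sense();p=s['eef_pos'];tool(p);print(wh(p))
im,_=get_image('top');im2,_=get_image('scene')
a=cv2.resize(im[110:230,240:400],(640,480),interpolation=cv2.INTER_CUBIC)
b=cv2.resize(im2[180:300,260:420],(640,480),interpolation=cv2.INTER_CUBIC)
save('both2',cv2.convertScaleAbs(cv2.resize(np.hstack([a,b]),(800,300)),alpha=1.5))
```

```text
t 12.9 tcp [ 0.5397 -0.2352  0.1466] x az 73.29 tilt [ 0.184  0.617 -0.765] F [-7.2 -0.3  4.7] grip 0.0213 60.7
shift in tool axes [0. 0. 0.] 
[-0.00117844 -0.23849592]
```

View pics/both2.png

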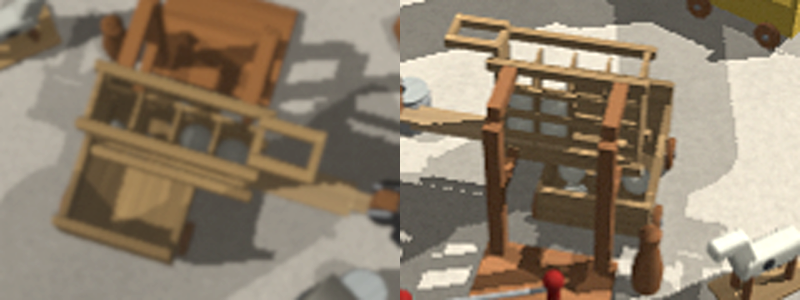

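The two far bays look empty in the left (top-view) crop, around (115,110) and (160,125). Balls remain in the other two bays, at (195,135) and (235,150). In the right crop balls show in the wagon at (572,178) and (630,182). I'll count the dropped balls before closing.

Run:
```python
from h import *
for n in('top','scene'):
    c=camera_info(n);im,d=get_image(n);P=world(n,d,c)
    Q=np.stack([(P[...,:2]-H)@HX,(P[...,:2]-H)@HY,P[...,2]],-1)
    hsv=cv2.cvtColor(im,cv2.COLOR_RGB2HSV)
    m=(hsv[...,1]<70)&(abs(Q[...,0])<.13)&(abs(Q[...,1])<.12)&(Q[...,2]>.045)&(Q[...,2]<.24)
    k,l,st,ce=cv2.connectedComponentsWithStats(m.astype(np.uint8))
    for i in range(1,k):
        if st[i,4]>6: print(n,st[i,4],ce[i].round(),np.median(Q[l==i],0).round(3))
```

```text
top 13 [286. 159.] [0.012 0.083 0.069]
top 106 [318. 165.] [ 0.001 -0.019  0.174]
top 94 [333. 170.] [-0.001 -0.061  0.174]
scene 51 [308. 220.] [ 0.012 -0.058  0.167]
scene 65 [321. 222.] [ 0.013 -0.018  0.167]
scene 55 [308. 229.] [ 0.014 -0.06   0.133]
scene 52 [321. 231.] [ 0.011 -0.018  0.13 ]
scene 78 [328. 251.] [0.018 0.009 0.064]
scene 70 [354. 253.] [0.015 0.09  0.063]
scene 9 [337. 277.] [0.127 0.056 0.067]
```

The hopper still shows exactly four balls, and nothing is left in the two far bays. I push the gate home.

>>> drive_tool(jaw=[0.018,0.018,0.018,0.018,0.018], offset=[[0.012,0,0.0101],[0.012,0,0.0101],[0.012,0,0.0101],[0.012,0,0.0101],[0.012,0,0.0101]], rotation=[[0,0,0],[0,0,0],[0,0,0],[0,0,0],[0,0,0]])

```text
t: 13.65
eef_pos: [0.5624, -0.1597, 0.1466]
tcp_rot: [-2.101, -1.564, -0.765]
ft_force: [-7.2, -0.8, 3.8]
grip_width: 0.0209
grip_force: 60.8
```

>>> drive_tool(jaw=[0.018,0.018,0.018,0.018,0.018], offset=[[0.012,0,0.0101],[0.0068,0,0.0057],[0,0,0],[0.0015,0,0.0013],[0,0,0]], rotation=[[0,0,0],[0,0,0],[0,0,0],[0,0,0],[0,0,0]])

```text
t: 14.15
eef_pos: [0.5701, -0.1343, 0.1465]
tcp_rot: [-2.1, -1.564, -0.766]
ft_force: [-6.1, 3.0, 4.9]
grip_width: 0.0213
grip_force: 60.6
```

>>> drive_tool(jaw=[0.018,0.018], offset=[[0.0015,0,0.0013],[0,0,0]], rotation=[[0,0,0],[0,0,0]])

```text
t: 14.35
eef_pos: [0.5702, -0.1342, 0.1466]
tcp_rot: [-2.103, -1.564, -0.764]
ft_force: [-14.2, -8.5, 10.0]
grip_width: 0.0216
grip_force: 62.1
```

>>> drive_tool(jaw=[0.018,0.018,0.018], offset=[[0.0015,0,0.0013],[0.0015,0,0.0013],[0,0,0]], rotation=[[0,0,0],[0,0,0],[0,0,0]])

```text
t: 14.65
eef_pos: [0.5704, -0.1339, 0.1466]
tcp_rot: [-2.11, -1.566, -0.759]
ft_force: [-29.3, -32.0, 18.0]
grip_width: 0.021
grip_force: 65.4
```

The gate is hard against its stop: the force rose to about 44 N with no travel. I ease off, release and back out along the fingers.

>>> drive_tool(jaw=[0.018,0.03,0.055,0.07,0.07], offset=[[-0.0025,0,-0.0021],[0,0,0],[0,0,0],[0,0,0],[0,0,0]], rotation=[[0,0,0],[0,0,0],[0,0,0],[0,0,0],[0,0,0]])

```text
t: 15.15
eef_pos: [0.5716, -0.1316, 0.1457]
tcp_rot: [-2.1, -1.565, -0.767]
ft_force: [-0.2, 0.8, -0.5]
grip_width: 0.0696
grip_force: 0.0
```

>>> drive_tool(jaw=[0.07,0.07,0.07,0.07,0.07], offset=[[0,0,-0.015],[0,0,-0.03],[0,0,-0.04],[0,0,-0.04],[0,0,0]], rotation=[[0,0,0],[0,0,0],[0,0,0],[0,0,0],[0,0,0]])

```text
t: 15.65
eef_pos: [0.5488, -0.2118, 0.2445]
tcp_rot: [-2.105, -1.568, -0.77]
ft_force: [0.1, 0.6, -0.6]
grip_width: 0.0699
grip_force: 0.0
```

Run:
```python
from h import *
s=ctrl.sense();tool(s['eef_pos'])
c=camera_info('wrist');im0,d=get_image('wrist');P=world('wrist',d,c)
Q=np.stack([(P[...,:2]-H)@HX,(P[...,:2]-H)@HY,P[...,2]],-1)
m=(abs(Q[...,2]-.166)<.003)&(abs(Q[...,0])<.03)&(Q[...,1]<-.1)&(Q[...,1]>-.17)
print(m.sum(),cv2.minAreaRect((Q[m][:,:2]*1000).astype(np.float32)) if m.sum()>4 else 0)
im,d=get_image('scene');c=camera_info('scene');P=world('scene',d,c)
Q=np.stack([(P[...,:2]-H)@HX,(P[...,:2]-H)@HY,P[...,2]],-1)
mw=(abs(Q[...,2]-.085)<.006)&(abs(Q[...,1]-.04)<.12)&(abs(Q[...,0])<.25)&(Q[...,0]<.09)
print(cv2.minAreaRect((Q[mw][:,:2]*1000).astype(np.float32)))
im2,_=get_image('top')
b=cv2.resize(im[170:320,220:460],(640,400),interpolation=cv2.INTER_CUBIC);a=cv2.resize(im2[80:260,180:468],(640,400),interpolation=cv2.INTER_CUBIC)
save('fin',cv2.convertScaleAbs(cv2.resize(np.hstack([a,b]),(800,250)),alpha=1.5))
```

```text
t 15.7 tcp [ 0.5488 -0.2118  0.2445] x az 73.51 tilt [ 0.189  0.614 -0.767] F [ 0.1  0.6 -0.6] grip 0.0699 0.0
shift in tool axes [0. 0. 0.] 
834 ((-1.207010269165039, -130.37550354003906), (22.4857120513916, 21.04374122619629), 89.8974838256836)
((-21.0413818359375, 45.24567413330078), (137.9163055419922, 197.68284606933594), 88.74224090576172)
```

View pics/fin.png

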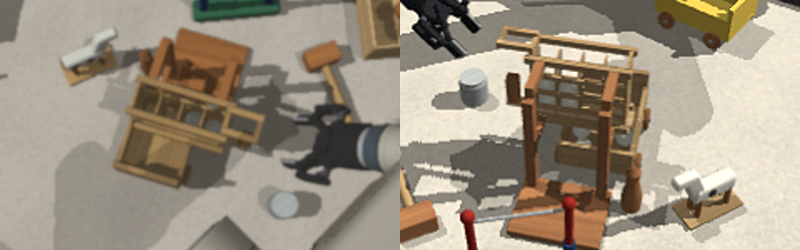

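The gate is shut, with its handle back at hopper y −130. The wagon stands under the far bays with balls visible in it at (580,135) and (622,140), the bystanders are unmoved, and the arm is clear.

```bash
python3 -c "
from bench import ctrl
print(ctrl.sign_off())"
```

```text
the job is handed in; nothing more can be done
None
```

I handed the job in at about 16 s. The four balls from the two far bays are out of the hopper and in the wagon (two directly visible there), the other four are still in the hopper, the gate is shut against its stop, and the other things look undisturbed; `ctrl.sign_off()` returned no verdict.

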